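Push the rail to its stop and start the boring machine

TASK

Set up the dowel-boring machine on the workshop bench: with the fingertips, push the dark wooden rail along its lane until its front end rests fully against the red stop, sliding it and never lifting it. Then lightly press the green button well in, let it come out again and draw back. Leave the pale rail, the other three buttons and everything else on the bench alone.

Things in the scene. Friction and masses are not known exactly. Their poses are not given: they have to be found in the camera images.
- jig: Boring machine, fixed, left or right of the button box, heading varies. Aluminium base plate 270 x 190 x 12 mm, origin under its centre, z up, x along both lanes towards the red stop. Lanes at y = +36 and -36 mm, 50 mm wide, between dark steel guides with tops 24 mm above the bench. Behind the stop a green boring head, 56 mm high, reaches to x = +192 mm.
- stop_left (a point): Point on the face of the red stop at the end of the left (y = +36 mm) lane, at x = +95 mm of the machine, 34 mm above the bench. The stop crosses both lanes, its face square to them; its top is 50 mm above the bench.
- stop_right (a point): The same at the end of the right (y = -36 mm) lane.
- dark_rail: Loose very dark brown wooden block, 90 x 46 x 45 mm (x, y, z), about 0.15 kg, lying in one of the two lanes on the base plate. Origin at the centre of its underside, x along the lane towards the stop. It starts 45 to 85 mm short of the stop, in either lane. Its top is 57 mm above the bench.
- dark_rail_front (a point): Centre of the dark rail's end face that must meet the red stop, 22 mm above its underside; 90 mm ahead of the rear face along the rail's x.
- dark_rail_rear (a point): Centre of the dark rail's rear face, the one to push on, 22 mm above its underside, 34 mm above the bench; nothing but the flat lane and low guides behind it.
- pale_rail: Loose pale wooden block, same size as the dark rail (90 x 46 x 45 mm, origin at the centre of its underside), in the other lane. Not to be moved.
- station: Grey button box with a yellow top, 170 x 170 x 41 mm, fixed to the bench, origin under its centre, z up. Four round push buttons on top in black housings.
- green_top (a point): Centre of the flat round top (32 mm across) of the green push button when it is out; moves down with it. Pressed straight down. The four buttons stand about 74 mm apart at the corners of a square on the station, and which colour is at which corner changes.
- green (a joint): How far the green push button is pressed, m: 0 out, 0.008 fully in. Spring return, about 2 N at first and 6 N fully in; it comes out by itself when let go. Counts as pressed from 0.005. It has a hard end stop; do not lean on it (40 N at most).
- blue_top (a point): Centre of the flat round top (32 mm across) of the blue push button when it is out; moves down with it. Pressed straight down. The four buttons stand about 74 mm apart at the corners of a square on the station, and which colour is at which corner changes. Not to be pressed.
- blue (a joint): How far the blue push button is pressed, m: 0 out, 0.008 fully in. Spring return, about 2 N at first and 6 N fully in; it comes out by itself when let go.
- white_top (a point): Centre of the flat round top (32 mm across) of the white push button when it is out; moves down with it. Pressed straight down. The four buttons stand about 74 mm apart at the corners of a square on the station, and which colour is at which corner changes. Not to be pressed.
- white (a joint): How far the white push button is pressed, m: 0 out, 0.008 fully in. Spring return, about 2 N at first and 6 N fully in; it comes out by itself when let go.
- red_top (a point): Centre of the flat round top (32 mm across) of the red push button when it is out; moves down with it. Pressed straight down. The four buttons stand about 74 mm apart at the corners of a square on the station, and which colour is at which corner changes. Not to be pressed.
- red (a joint): How far the red push button is pressed, m: 0 out, 0.008 fully in. Spring return, about 2 N at first and 6 N fully in; it comes out by itself when let go.
- glue: White glue bottle with orange cap, 60 mm across, 170 mm high, loose, beyond the machines. Origin under its centre.
- tin: Small blue jar with a steel lid, 44 mm across, 50 mm high, loose, between the machine and the button box. Origin under its centre.
- sanding_block: Cork sanding block 90 x 60 x 35 mm, loose, at the left. Origin under its centre.
- screwdriver: Screwdriver with orange handle, lying loose near the robot. Its x runs from handle to blade.
- tape: Yellow and black tape measure 70 x 35 x 60 mm, loose, at the right. Origin under its centre.
- mug: Blue mug, 80 mm across, 95 mm high, loose, at the left. Origin under its centre.
Mind the look-alikes: they are no part of the job. What is meant by the dark_rail is not purple, and is the smaller of those in its own colour.

How it is judged:
By the outcome, as a careful person would: the job done as asked, in the order asked, and still so for the second after the job is handed in, with the robot touching nothing.
It also fails if it takes over 48 s, if anything falls off the work surface, if the arm or the gripper's body presses on something with over 40 N, if the wrist force passes 120 N, or if a joint passes its speed limit or range.

ROBOT

A 6-joint arm with a two-finger parallel gripper is mounted at the origin on the work surface. World frame = base frame: x ahead of the robot, y to its left, z up, the work surface at z = 0. Lengths are in m, angles in rad, forces in N, time in s.
With the tool pointing down it reaches from about 0.325 to 0.775 m from the base axis. Payload 5.5 kg.
Tool frame: the origin (TCP) lies between the finger pads; the fingertips stand 8 mm ahead of it and the grasp point (between the pads) lies 11 mm behind it; z points along the fingers, y is the direction in which the jaws open and shut (so a half turn about z gives the same grasp; the last joint's range is limited). The gripper opens to 88 mm and grips with 3 to 60 N. Pads are 20 mm wide; open, the fingers measure 115 mm over their backs; the gripper's body (75 mm by 178 mm) begins 61 mm behind the grasp point.
Start: joints at [-1.342, 0.091, 1.231, -0, 1.82, -0.057], TCP at [0.169, -0.576, 0.231] pointing down, gripper open.
Joint ranges: [-2.87, 2.87], [-0.86, 2.18], [0.17, 2.46], [-1.51, 4.65], [0.06, 2.69], [-2.65, 2.65]. Speed limits (rad/s): [2.57, 2.57, 3.01, 3.14, 3.14, 3.14].

INTERFACE

Orientations are given as a unit quaternion [x, y, z, w].
In Python, from cell import env gives the robot as it stands.
- The arm moves only by the tool send_rows, never from a script. Its argument "rows" is a list of rows, each an object of numbers: "claw": the finger opening in cm, from 0 to 8.78; "dx", "dy", "dz": the shift along the world's x, y, z in cm; "ax", "ay", "az": the turn, a rotation vector about the world's x, y, z in degrees. In form: [{"claw": .., "dx": .., "dy": .., "dz": .., "ax": .., "ay": .., "az": ..}, ...]. A call has exactly 8 rows; each row shifts and turns the commanded pose from where the row before left it; what a row does not reach is not made up. A row lasts 1/10 s, in which the tool goes at most 50 mm and 8.59 degrees, less where a joint would pass 70% of its speed; a pose out of reach is approached as far as the arm can. A call with a gripper value outside its range is refused whole. The fingers move at their own pace and stop on an object; "grip_force" is the grip in N (left out, the last holds). Time passes only in rows, so rows that do not move let the fingers close, or fill a call up. It gives the time, the measured TCP pose, the force and the opening at its end, in the units of the state.
- env.observe(): the state, without advancing time (a new reading comes with each control period).
- env.snapshot(name): name is "side" or "top"; returns (picture, depth): 400x640x3 uint8, blue, green, red; 400x640 float32, m along the optical axis (not along the pixel's ray), 0 where there is no reading.
- env.camera_info(name): a dict with "K" (3x3 intrinsics, pixels), "distortion" ([k1, k2, p1, p2, k3] as OpenCV has them; the pictures are not rectified), "view" (4x4, takes a point from world to camera coordinates). Camera axes: x right, y up, looking along -z (the intrinsics and any distortion apply to the point x, -y, -z); pixel columns grow to the right and rows downward; lengths in m; the calibration is good to about 2 mm. A picture is of the moment at which its call begins. camera_info takes no time and is no camera call.
- env.finish_job(): hands the job in, once; it reports no verdict.
The state is a dict: "time": time; "joint_positions": joint angles; "qd": joint speeds; "joint_efforts": joint torques, N m; "position": TCP position; "tcp_rot": TCP orientation; "force": force on the tool from outside, world axes, zero at the start; "wrist_torque": the same for the moment, N m; "opening": finger opening in m.
Only numpy, scipy, OpenCV 4.12 (cv2) and the standard library are available. Lean on these libraries where they do the work, as an engineer would, in place of code of your own. Each camera call takes 0.05 s, during which the arm holds its last target. There are 200 camera calls.

## Working session

There is one attempt and no reset: what is moved stays moved. The work goes in short steps, Python scripts to look and compute and a tool call to move; the robot and the scene stay as the last step left them, time stands still between calls to the robot, and variables do not carry over. Pictures are saved under pics/ and viewed, about 8 in all and at most 12, crops included, and the job is handed in when it is done.

Besides the shell and the picture viewer there is one more tool, called after "Emit:" by a JSON object that holds its "method" and its "body". send_rows: Moves the arm, as the interface text tells. Its arguments: {"type":"object","properties":{"rows":{"type":"array"},"grip_force":{"type":"number"}},"required":["rows"]}

```bash
mkdir -p pics; ls; cat > h.py <<'E'
import numpy as np,cv2,pickle
from cell import env
def snap(n,f):
    p,d=env.snapshot(n); p=np.ascontiguousarray(p); cv2.imwrite(f'pics/{f}.png',p); np.save(f'pics/{f}_d.npy',d); return p,d
def ray(n,uv):
    c=env.camera_info(n);K=np.array(c["K"],float);V=np.array(c["view"],float)
    q=cv2.undistortPoints(np.array(uv,float).reshape(-1,1,2),K,np.array(c["distortion"],float)).reshape(-1,2)
    d=np.c_[q[:,0],-q[:,1],-np.ones(len(q))]@V[:3,:3]
    return -V[:3,:3].T@V[:3,3],d
def onz(n,uv,z):
    o,d=ray(n,uv); return o+d*((z-o[2])/d[:,2])[:,None]
def dep(n,uv,dm):
    o,d=ray(n,uv); uv=np.array(uv,int).reshape(-1,2); return o+d*dm[uv[:,1],uv[:,0]][:,None]
E
python3 - <<'E'
from h import *
for n in("top","side"):
    snap(n,n+"0"); c=env.camera_info(n); print(n,np.round(c["K"],1).tolist(),c["distortion"],ray(n,[[320,200]]))
print(env.observe())
E
```

```text
pics
top [[426.6, 0.0, 318.1], [0.0, 426.6, 197.9], [0.0, 0.0, 1.0]] [-0.03431522  0.          0.          0.          0.        ] (array([ 0.25318199, -0.0249103 ,  1.40893131]), array([[ 0.17568127,  0.01840857, -0.98429781]]))
side [[472.8, 0.0, 322.5], [0.0, 472.8, 196.4], [0.0, 0.0, 1.0]] [-0.07357613  0.          0.          0.          0.        ] (array([ 0.14771179, -1.01705254,  0.74686105]), array([[ 0.27685249,  0.79806975, -0.53528057]]))
{'time': 0.1, 'joint_positions': array([-1.34169826e+00,  9.17852931e-02,  1.23173573e+00, -3.47666012e-05,
        1.81982384e+00, -5.67065716e-02]), 'qd': array([-1.07115469e-03, -9.28878818e-04, -2.57210818e-03, -8.92210837e-04,
        2.28925590e-05,  1.27161387e-03]), 'joint_efforts': array([ 3.14947938e-03, -4.47857308e+01, -4.07568812e+01,  7.00950483e-02,
        2.84464296e-02, -1.08046470e-04]), 'position': array([ 0.16908354, -0.57541872,  0.22963572]), 'tcp_rot': array([ 9.89807055e-01,  1.42412167e-01, -9.22109655e-05, -8.71397772e-04]), 'force': array([-1.15325665,  0.08165773, -0.77972873]), 'wrist_torque': array([ 0.01462364,  0.02312988, -0.02261637]), 'opening': 0.08766873515327521}
```

View pics/top0.png

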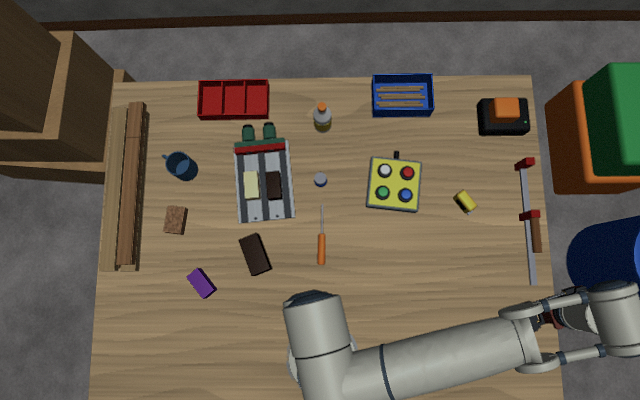

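View pics/side0.png

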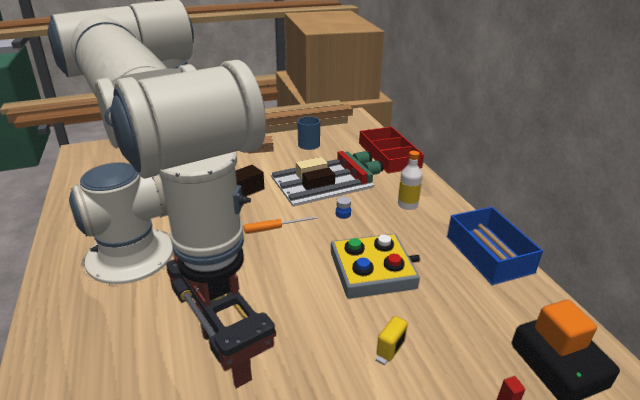

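Dark candidates in the top view: a block in the right lane (273,185), a larger dark block on the bench (255,254), and a purple block (201,283). The one in the lane fits: it isn't purple, it's the smaller of the two dark ones, and it lies in the machine. I'll confirm it in a crop while measuring.

```bash
python3 - <<'E'
from h import *
p=cv2.imread('pics/top0.png'); d=np.load('pics/top0_d.npy')
hsv=cv2.cvtColor(p,cv2.COLOR_BGR2HSV).astype(int); H,S,V=hsv[...,0],hsv[...,1],hsv[...,2]
def big(m,roi):
    z=np.zeros(m.shape,np.uint8); x0,y0,x1,y1=roi; z[y0:y1,x0:x1]=m[y0:y1,x0:x1]
    cs,_=cv2.findContours(z,cv2.RETR_EXTERNAL,cv2.CHAIN_APPROX_NONE); return max(cs,key=cv2.contourArea)
def rect(c,z,l):
    w=onz('top',c.reshape(-1,2),z); r=cv2.minAreaRect((w[:,:2]*1000).astype(np.float32)); print(l,np.round(r[0],1),np.round(r[1],1),round(r[2],1),cv2.contourArea(c)); return r
jig=(230,120,300,225)
# height-based masks
vv,uu=np.mgrid[0:400,0:640]; P=dep('top',np.c_[uu.ravel(),vv.ravel()],d).reshape(400,640,3); Z=P[...,2]
print('z dark',Z[185,273],'pale',Z[185,251],'stop',Z[147,262],'bench',Z[240,200],'green',Z[192,383],'big',Z[254,255])
hi=(Z>.045)&(Z<.07)
rects={}
for l,m,roi,z in[('dark',hi&(V<90),(262,165,286,205),.057),('pale',hi&(V>110),(240,165,262,205),.057),
  ('stop',((H<8)|(H>172))&(S>150)&(V>60),(230,135,295,156),.05),('plate',(Z>.006),(228,136,300,226),.012),
  ('station',(H>22)&(H<33)&(S>150),(355,150,430,220),.041),('bigdark',(V<70),(235,230,275,280),.05)]:
    rects[l]=rect(big(m,roi),z,l)
for l,m in[('green',(H>45)&(H<85)&(S>90)),('blue',(H>100)&(H<125)&(S>120)),('red',((H<8)|(H>172))&(S>150)),('white',(S<50)&(V>140))]:
    c=big(m,(372,160,418,206)); (u,v),r=cv2.minEnclosingCircle(c); M=cv2.moments(c); 
    u2,v2=M['m10']/M['m00'],M['m01']/M['m00']; print(l,(u2,v2),r,Z[int(v2),int(u2)],np.round(onz('top',[[u2,v2]],.06),4))
cv2.imwrite('pics/crop.png',cv2.resize(np.hstack([p[120:290,190:310],p[120:290,340:440]]),None,fx=3.4,fy=3.4,interpolation=cv2.INTER_CUBIC))
E
```

```text
z dark 0.05918864289929471 pale 0.05529977876361292 stop 0.04907230930433992 bench 0.0016636611282359048 green 0.06085559522902728 big 0.057933183932063814
dark [548.  151.6] [89.5 46.6] 5.1 345.0
pale [550.7 225.6] [91.4 44.8] 5.3 336.0
stop [675.7 200.1] [ 20.2 165.3] 5.4 237.0
plate [585.5 191.8] [300.8 191.4] 5.0 4507.0
station [ 502.3 -253. ] [3.3 0. ] 177.6 0.0
bigdark [324.  209.4] [126.3  69.3] 21.3 807.0
green (382.59154929577466, 191.4788732394366) 5.147915363311768 0.057672970723327 [[ 0.5191 -0.2012  0.06  ]]
blue (405.8157894736842, 193.98684210526315) 5.266074180603027 0.06393245792828539 [[ 0.5099 -0.2753  0.06  ]]
red (407.56617647058823, 171.66176470588235) 5.10698127746582 0.06493990600153476 [[ 0.5835 -0.2844  0.06  ]]
white (384.831746031746, 169.06349206349205) 4.472236156463623 0.06826446531848962 [[ 0.5932 -0.2112  0.06  ]]
```

View pics/crop.png

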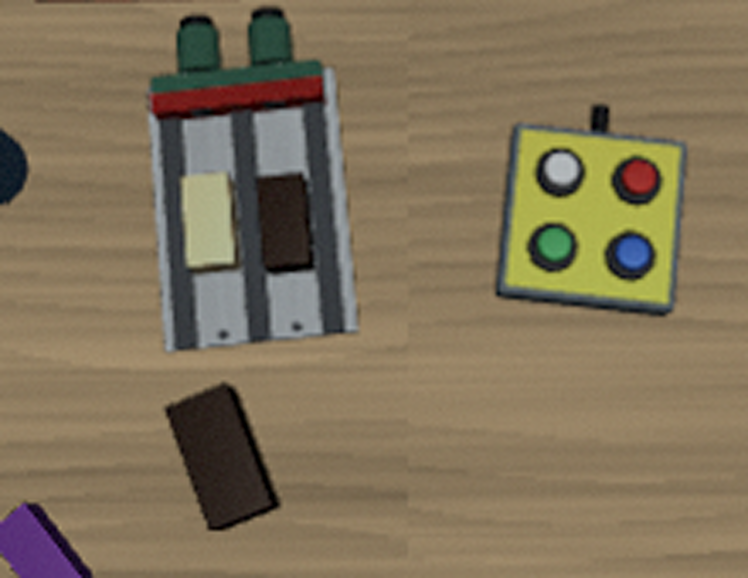

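The crop confirms it. The dark rail is in the right lane, with the pale rail on its left and the larger dark block on the bench apart from both. The green button is at front left of the box. The lane heading is about +5.2° and the gap to the stop is about 76 mm. I'll move over with the claw closed.

Emit:
{"method": "send_rows", "body": {"rows": [{"claw": 0,"dx": 3.5,"dy": 3.5,"dz": 0,"ax": 0,"ay": 0,"az": -1.4},{"claw": 0,"dx": 3.5,"dy": 3.5,"dz": 0,"ax": 0,"ay": 0,"az": -1.4},{"claw": 0,"dx": 3.5,"dy": 3.5,"dz": 0,"ax": 0,"ay": 0,"az": -1.4},{"claw": 0,"dx": 3.5,"dy": 3.5,"dz": 0,"ax": 0,"ay": 0,"az": -1.4},{"claw": 0,"dx": 3.5,"dy": 3.5,"dz": 0,"ax": 0,"ay": 0,"az": -1.4},{"claw": 0,"dx": 3.5,"dy": 3.5,"dz": 0,"ax": 0,"ay": 0,"az": -1.4},{"claw": 0,"dx": 3.5,"dy": 3.5,"dz": 0,"ax": 0,"ay": 0,"az": -1.4},{"claw": 0,"dx": 3.5,"dy": 3.5,"dz": 0,"ax": 0,"ay": 0,"az": -1.4}]}}

```text
time: 0.9
position: [0.4502, -0.2939, 0.2303]
tcp_rot: [0.999, 0.045, -0.0, -0.0]
force: [-0.3, -0.4, 0.4]
opening: 0.0273
```

Emit:
{"method": "send_rows", "body": {"rows": [{"claw": 0,"dx": 0,"dy": 4.5,"dz": 0,"ax": 0,"ay": 0,"az": 0},{"claw": 0,"dx": 0,"dy": 4.5,"dz": 0,"ax": 0,"ay": 0,"az": 0},{"claw": 0,"dx": 0,"dy": 4.5,"dz": 0,"ax": 0,"ay": 0,"az": 0},{"claw": 0,"dx": 0,"dy": 4.5,"dz": 0,"ax": 0,"ay": 0,"az": 0},{"claw": 0,"dx": 0,"dy": 4.5,"dz": 0,"ax": 0,"ay": 0,"az": 0},{"claw": 0,"dx": 0,"dy": 4.5,"dz": 0,"ax": 0,"ay": 0,"az": 0},{"claw": 0,"dx": 0,"dy": 4.5,"dz": 0,"ax": 0,"ay": 0,"az": 0},{"claw": 0,"dx": 0,"dy": 4.5,"dz": 0,"ax": 0,"ay": 0,"az": 0}]}}

```text
time: 1.7
position: [0.4486, 0.0661, 0.2303]
tcp_rot: [0.999, 0.045, -0.0, 0.0]
force: [0.7, 0.1, 0.3]
opening: 0.0004
```

Emit:
{"method": "send_rows", "body": {"rows": [{"claw": 0,"dx": 0.9,"dy": 3.9,"dz": -2,"ax": 0,"ay": 0,"az": 0},{"claw": 0,"dx": 0.8,"dy": 3.9,"dz": -2,"ax": 0,"ay": 0,"az": 0},{"claw": 0,"dx": 0,"dy": 0,"dz": -4,"ax": 0,"ay": 0,"az": 0},{"claw": 0,"dx": 0,"dy": 0,"dz": -4,"ax": 0,"ay": 0,"az": 0},{"claw": 0,"dx": 0,"dy": 0,"dz": -3,"ax": 0,"ay": 0,"az": 0},{"claw": 0,"dx": 0,"dy": 0,"dz": -2.5,"ax": 0,"ay": 0,"az": 0},{"claw": 0,"dx": 0,"dy": 0,"dz": -1.5,"ax": 0,"ay": 0,"az": 0},{"claw": 0,"dx": 0,"dy": 0,"dz": 0,"ax": 0,"ay": 0,"az": 0}]}}

```text
time: 2.5
position: [0.4645, 0.1419, 0.0381]
tcp_rot: [0.999, 0.045, -0.002, 0.0]
force: [0.1, -1.0, -0.8]
opening: 0.0002
```

```bash
python3 - <<'E'
from h import *
o=env.observe();print(o['position'],o['force'])
p,_=snap('side','s1'); q,_=snap('top','t1')
a=cv2.resize(p[110:230,200:400],None,fx=3,fy=3,interpolation=cv2.INTER_CUBIC); b=cv2.resize(q[110:230,230:300],(210,360),interpolation=cv2.INTER_CUBIC)
cv2.imwrite('pics/c1.png',np.hstack([a,b])[:, :800])
E
```

```text
[0.46453655 0.14193966 0.03806316] [ 0.08198808 -0.98428216 -0.75489436]
```

View pics/c1.png

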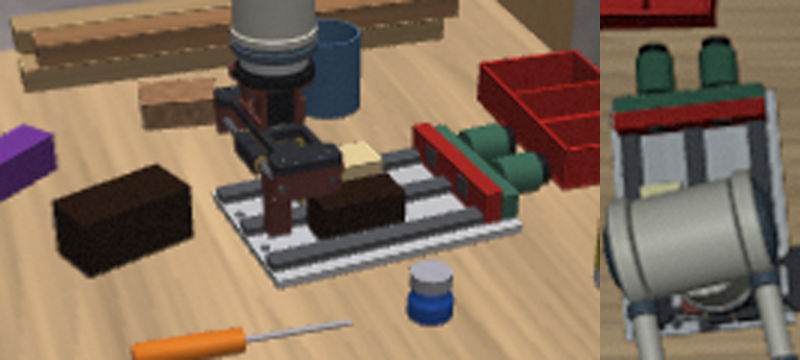

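The fingertips are behind the dark rail at about (275,220) in the crop, above the guides and clear of the pale rail. Now the push.

Emit:
{"method": "send_rows", "body": {"rows": [{"claw": 0,"dx": 1.0,"dy": 0.11,"dz": 0,"ax": 0,"ay": 0,"az": 0},{"claw": 0,"dx": 1.0,"dy": 0.11,"dz": 0,"ax": 0,"ay": 0,"az": 0},{"claw": 0,"dx": 1.0,"dy": 0.11,"dz": 0,"ax": 0,"ay": 0,"az": 0},{"claw": 0,"dx": 1.0,"dy": 0.11,"dz": 0,"ax": 0,"ay": 0,"az": 0},{"claw": 0,"dx": 1.0,"dy": 0.11,"dz": 0,"ax": 0,"ay": 0,"az": 0},{"claw": 0,"dx": 1.0,"dy": 0.11,"dz": 0,"ax": 0,"ay": 0,"az": 0},{"claw": 0,"dx": 1.0,"dy": 0.1,"dz": 0,"ax": 0,"ay": 0,"az": 0},{"claw": 0,"dx": 1.0,"dy": 0.1,"dz": 0,"ax": 0,"ay": 0,"az": 0}]}}

```text
time: 3.4
position: [0.547, 0.151, 0.0405]
tcp_rot: [0.999, 0.045, -0.0, 0.0]
force: [-2.1, -0.0, 1.8]
opening: 0.0007
```

Emit:
{"method": "send_rows", "body": {"rows": [{"claw": 0,"dx": 0.2,"dy": 0.02,"dz": 0,"ax": 0,"ay": 0,"az": 0},{"claw": 0,"dx": 0.2,"dy": 0.02,"dz": 0,"ax": 0,"ay": 0,"az": 0},{"claw": 0,"dx": 0.2,"dy": 0.02,"dz": 0,"ax": 0,"ay": 0,"az": 0},{"claw": 0,"dx": 0.2,"dy": 0.02,"dz": 0,"ax": 0,"ay": 0,"az": 0},{"claw": 0,"dx": 0.2,"dy": 0.02,"dz": 0,"ax": 0,"ay": 0,"az": 0},{"claw": 0,"dx": 0.2,"dy": 0.02,"dz": 0,"ax": 0,"ay": 0,"az": 0},{"claw": 0,"dx": 0.2,"dy": 0.02,"dz": 0,"ax": 0,"ay": 0,"az": 0},{"claw": 0,"dx": 0.1,"dy": 0.01,"dz": 0,"ax": 0,"ay": 0,"az": 0}]}}

```text
time: 4.2
position: [0.5613, 0.1524, 0.0407]
tcp_rot: [0.999, 0.045, 0.0, -0.0]
force: [-2.1, -0.6, 0.6]
opening: 0.0004
```

Emit:
{"method": "send_rows", "body": {"rows": [{"claw": 0,"dx": 0.1,"dy": 0.01,"dz": 0,"ax": 0,"ay": 0,"az": 0},{"claw": 0,"dx": 0.1,"dy": 0.01,"dz": 0,"ax": 0,"ay": 0,"az": 0},{"claw": 0,"dx": 0.1,"dy": 0.01,"dz": 0,"ax": 0,"ay": 0,"az": 0},{"claw": 0,"dx": 0.1,"dy": 0.01,"dz": 0,"ax": 0,"ay": 0,"az": 0},{"claw": 0,"dx": 0.05,"dy": 0,"dz": 0,"ax": 0,"ay": 0,"az": 0},{"claw": 0,"dx": 0,"dy": 0,"dz": 0,"ax": 0,"ay": 0,"az": 0},{"claw": 0,"dx": 0,"dy": 0,"dz": 0,"ax": 0,"ay": 0,"az": 0},{"claw": 0,"dx": 0,"dy": 0,"dz": 0,"ax": 0,"ay": 0,"az": 0}]}}

```text
time: 5.0
position: [0.5658, 0.1528, 0.0407]
tcp_rot: [0.999, 0.045, 0.0, -0.0]
force: [-0.3, 0.4, 1.6]
opening: 0.0007
```

Emit:
{"method": "send_rows", "body": {"rows": [{"claw": 0,"dx": 0.06,"dy": 0.01,"dz": 0,"ax": 0,"ay": 0,"az": 0},{"claw": 0,"dx": 0.06,"dy": 0,"dz": 0,"ax": 0,"ay": 0,"az": 0},{"claw": 0,"dx": 0.06,"dy": 0.01,"dz": 0,"ax": 0,"ay": 0,"az": 0},{"claw": 0,"dx": 0.06,"dy": 0,"dz": 0,"ax": 0,"ay": 0,"az": 0},{"claw": 0,"dx": 0.06,"dy": 0.01,"dz": 0,"ax": 0,"ay": 0,"az": 0},{"claw": 0,"dx": 0.06,"dy": 0,"dz": 0,"ax": 0,"ay": 0,"az": 0},{"claw": 0,"dx": 0.06,"dy": 0.01,"dz": 0,"ax": 0,"ay": 0,"az": 0},{"claw": 0,"dx": 0.06,"dy": 0,"dz": 0,"ax": 0,"ay": 0,"az": 0}]}}

```text
time: 5.8
position: [0.5703, 0.1532, 0.0406]
tcp_rot: [0.999, 0.045, -0.0, 0.0]
force: [-4.9, 0.1, 3.7]
opening: 0.0011
```

Emit:
{"method": "send_rows", "body": {"rows": [{"claw": 0,"dx": 0.05,"dy": 0,"dz": 0,"ax": 0,"ay": 0,"az": 0},{"claw": 0,"dx": 0.05,"dy": 0.01,"dz": 0,"ax": 0,"ay": 0,"az": 0},{"claw": 0,"dx": 0.05,"dy": 0,"dz": 0,"ax": 0,"ay": 0,"az": 0},{"claw": 0,"dx": 0,"dy": 0,"dz": 0,"ax": 0,"ay": 0,"az": 0},{"claw": 0,"dx": 0,"dy": 0,"dz": 0,"ax": 0,"ay": 0,"az": 0},{"claw": 0,"dx": 0,"dy": 0,"dz": 0,"ax": 0,"ay": 0,"az": 0},{"claw": 0,"dx": 0,"dy": 0,"dz": 0,"ax": 0,"ay": 0,"az": 0},{"claw": 0,"dx": 0,"dy": 0,"dz": 0,"ax": 0,"ay": 0,"az": 0}]}}

```text
time: 6.6
position: [0.5704, 0.1532, 0.0407]
tcp_rot: [0.999, 0.045, -0.002, 0.0]
force: [-9.1, -0.1, 5.8]
opening: 0.0004
```

It's blocked: the force rose to 9 N with no motion, at about the expected stop position. I'll back off along the lane, rise and check.

Emit:
{"method": "send_rows", "body": {"rows": [{"claw": 0,"dx": -0.5,"dy": -0.05,"dz": 0,"ax": 0,"ay": 0,"az": 0},{"claw": 0,"dx": -1.5,"dy": -0.14,"dz": 0,"ax": 0,"ay": 0,"az": 0},{"claw": 0,"dx": -2.0,"dy": -0.19,"dz": 0,"ax": 0,"ay": 0,"az": 0},{"claw": 0,"dx": 0,"dy": 0,"dz": 3,"ax": 0,"ay": 0,"az": 0},{"claw": 0,"dx": 0,"dy": 0,"dz": 4,"ax": 0,"ay": 0,"az": 0},{"claw": 0,"dx": 0,"dy": 0,"dz": 4,"ax": 0,"ay": 0,"az": 0},{"claw": 0,"dx": 0,"dy": -4.5,"dz": 2,"ax": 0,"ay": 0,"az": 0},{"claw": 0,"dx": 0,"dy": -4.5,"dz": 0,"ax": 0,"ay": 0,"az": 0}]}}

```text
time: 7.4
position: [0.5339, 0.0595, 0.1754]
tcp_rot: [0.999, 0.047, 0.005, 0.0]
force: [0.5, 0.3, 0.5]
opening: 0.0003
```

Emit:
{"method": "send_rows", "body": {"rows": [{"claw": 0,"dx": 0,"dy": -4.5,"dz": 0,"ax": 0,"ay": 0,"az": 0},{"claw": 0,"dx": 0,"dy": -4.5,"dz": 0,"ax": 0,"ay": 0,"az": 0},{"claw": 0,"dx": 0,"dy": -4.5,"dz": 0,"ax": 0,"ay": 0,"az": 0},{"claw": 0,"dx": 0,"dy": -4.5,"dz": 0,"ax": 0,"ay": 0,"az": 0},{"claw": 0,"dx": 0,"dy": -4.5,"dz": 0,"ax": 0,"ay": 0,"az": 0},{"claw": 0,"dx": 0,"dy": -3.0,"dz": 0,"ax": 0,"ay": 0,"az": 0},{"claw": 0,"dx": 0,"dy": 0,"dz": 0,"ax": 0,"ay": 0,"az": 0},{"claw": 0,"dx": 0,"dy": 0,"dz": 0,"ax": 0,"ay": 0,"az": 0}]}}

```text
time: 8.2
position: [0.532, -0.1958, 0.1704]
tcp_rot: [0.999, 0.044, 0.0, -0.0]
force: [-0.3, 1.5, -0.1]
opening: 0.0005
```

```bash
python3 - <<'E'
from h import *
o=env.observe();print(o['position'],o['force'],o['time'])
p,_=snap('side','s2'); q,d=snap('top','t2')
hsv=cv2.cvtColor(p,cv2.COLOR_BGR2HSV).astype(int);H,S,V=[hsv[...,i] for i in range(3)]
m=((H>45)&(H<80)&(S>120)); m[:, :340]=0; m[:,375:]=0; m[:225]=0; m[260:]=0
ys,xs=np.nonzero(m); print('green side',xs.mean(),ys.mean(),len(xs))
a=cv2.resize(p[130:300,240:440],None,fx=2.6,fy=2.6,interpolation=cv2.INTER_CUBIC); b=cv2.resize(q[120:230,230:300],(280,442),interpolation=cv2.INTER_CUBIC)
cv2.imwrite('pics/c2.png',np.hstack([a,b]))
E
```

```text
[ 0.53197954 -0.1957661   0.17035413] [-0.34300156  1.52177472 -0.10161725] 8.2
green side 354.1496062992126 243.77165354330708 127
```

View pics/c2.png

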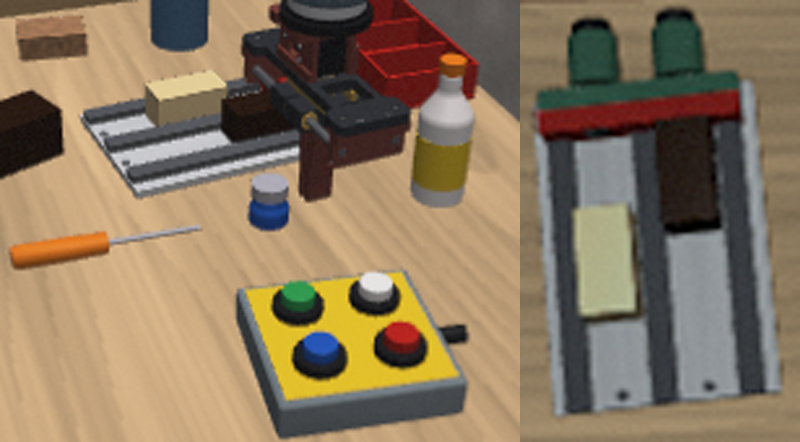

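The crop shows the dark rail (685,170) against the red stop, and the pale rail in place. I'll check the rail's squareness and triangulate the green button.

```bash
python3 - <<'E'
from h import *
q=cv2.imread('pics/t2.png');d=np.load('pics/t2_d.npy')
V=cv2.cvtColor(q,cv2.COLOR_BGR2HSV)[...,2]
vv,uu=np.mgrid[0:400,0:640];Z=dep('top',np.c_[uu.ravel(),vv.ravel()],d).reshape(400,640,3)[...,2]
for l,m,(x0,y0,x1,y1) in[('dark',(Z>.045)&(Z<.07)&(V<70),(260,140,286,205)),('pale',(Z>.045)&(Z<.07)&(V>110),(240,165,262,205))]:
    z=np.zeros(V.shape,np.uint8);z[y0:y1,x0:x1]=m[y0:y1,x0:x1]
    c=max(cv2.findContours(z,0,1)[0],key=cv2.contourArea)
    print(l,cv2.minAreaRect((onz('top',c.reshape(-1,2),.057)[:,:2]*1000).astype(np.float32)))
o1,d1=ray('top',[[382.6,191.5]]);o2,d2=ray('side',[[354.15,243.8]])
A=np.c_[d1[0],-d2[0]];t=np.linalg.lstsq(A,o2-o1,rcond=None)[0];print(o1+d1[0]*t[0],o2+d2[0]*t[1])
E
```

```text
dark ((623.350341796875, 159.37525939941406), (91.03119659423828, 46.831485748291016), 5.892436504364014)
pale ((550.7467041015625, 225.5667724609375), (91.24494171142578, 45.017555236816406), 5.6593780517578125)
[ 0.51913245 -0.20128009  0.05962971] [ 0.51781436 -0.2009388   0.0593253 ]
```

The rail moved 75.7 mm and lies square to the lane, within measurement noise. Now I'll go over the green button and down.

Emit:
{"method": "send_rows", "body": {"rows": [{"claw": 0,"dx": -1.35,"dy": -0.5,"dz": -1,"ax": 0,"ay": 0,"az": 0},{"claw": 0,"dx": 0,"dy": 0,"dz": -3,"ax": 0,"ay": 0,"az": 0},{"claw": 0,"dx": 0,"dy": 0,"dz": -2.5,"ax": 0,"ay": 0,"az": 0},{"claw": 0,"dx": 0,"dy": 0,"dz": -1.5,"ax": 0,"ay": 0,"az": 0},{"claw": 0,"dx": 0,"dy": 0,"dz": -1,"ax": 0,"ay": 0,"az": 0},{"claw": 0,"dx": 0,"dy": 0,"dz": 0,"ax": 0,"ay": 0,"az": 0},{"claw": 0,"dx": 0,"dy": 0,"dz": 0,"ax": 0,"ay": 0,"az": 0},{"claw": 0,"dx": 0,"dy": 0,"dz": 0,"ax": 0,"ay": 0,"az": 0}]}}

```text
time: 9.1
position: [0.5193, -0.2007, 0.0822]
tcp_rot: [0.999, 0.045, 0.001, 0.001]
force: [0.5, 0.7, 0.5]
opening: 0.0004
```

Emit:
{"method": "send_rows", "body": {"rows": [{"claw": 0,"dx": 0,"dy": 0,"dz": -0.2,"ax": 0,"ay": 0,"az": 0},{"claw": 0,"dx": 0,"dy": 0,"dz": -0.2,"ax": 0,"ay": 0,"az": 0},{"claw": 0,"dx": 0,"dy": 0,"dz": -0.2,"ax": 0,"ay": 0,"az": 0},{"claw": 0,"dx": 0,"dy": 0,"dz": -0.2,"ax": 0,"ay": 0,"az": 0},{"claw": 0,"dx": 0,"dy": 0,"dz": -0.2,"ax": 0,"ay": 0,"az": 0},{"claw": 0,"dx": 0,"dy": 0,"dz": 0,"ax": 0,"ay": 0,"az": 0},{"claw": 0,"dx": 0,"dy": 0,"dz": 0,"ax": 0,"ay": 0,"az": 0},{"claw": 0,"dx": 0,"dy": 0,"dz": 0,"ax": 0,"ay": 0,"az": 0}]}}

```text
time: 9.9
position: [0.5185, -0.2005, 0.0709]
tcp_rot: [0.999, 0.045, 0.0, 0.0]
force: [-1.1, -0.2, 3.4]
opening: 0.0007
```

Emit:
{"method": "send_rows", "body": {"rows": [{"claw": 0,"dx": 0,"dy": 0,"dz": -0.1,"ax": 0,"ay": 0,"az": 0},{"claw": 0,"dx": 0,"dy": 0,"dz": -0.1,"ax": 0,"ay": 0,"az": 0},{"claw": 0,"dx": 0,"dy": 0,"dz": -0.1,"ax": 0,"ay": 0,"az": 0},{"claw": 0,"dx": 0,"dy": 0,"dz": 0,"ax": 0,"ay": 0,"az": 0},{"claw": 0,"dx": 0,"dy": 0,"dz": 0,"ax": 0,"ay": 0,"az": 0},{"claw": 0,"dx": 0,"dy": 0,"dz": 0,"ax": 0,"ay": 0,"az": 0},{"claw": 0,"dx": 0,"dy": 0,"dz": 0,"ax": 0,"ay": 0,"az": 0},{"claw": 0,"dx": 0,"dy": 0,"dz": 0,"ax": 0,"ay": 0,"az": 0}]}}

```text
time: 10.7
position: [0.5185, -0.2005, 0.0677]
tcp_rot: [0.999, 0.045, 0.0, 0.0]
force: [-0.8, -0.7, 3.2]
opening: 0.0005
```

Emit:
{"method": "send_rows", "body": {"rows": [{"claw": 0,"dx": 0,"dy": 0,"dz": -0.1,"ax": 0,"ay": 0,"az": 0},{"claw": 0,"dx": 0,"dy": 0,"dz": -0.1,"ax": 0,"ay": 0,"az": 0},{"claw": 0,"dx": 0,"dy": 0,"dz": 0,"ax": 0,"ay": 0,"az": 0},{"claw": 0,"dx": 0,"dy": 0,"dz": 0,"ax": 0,"ay": 0,"az": 0},{"claw": 0,"dx": 0,"dy": 0,"dz": 0,"ax": 0,"ay": 0,"az": 0},{"claw": 0,"dx": 0,"dy": 0,"dz": 0,"ax": 0,"ay": 0,"az": 0},{"claw": 0,"dx": 0,"dy": 0,"dz": 0,"ax": 0,"ay": 0,"az": 0},{"claw": 0,"dx": 0,"dy": 0,"dz": 0,"ax": 0,"ay": 0,"az": 0}]}}

```text
time: 11.5
position: [0.5185, -0.2005, 0.0658]
tcp_rot: [0.999, 0.045, 0.0, 0.0]
force: [-2.3, -0.2, 5.6]
opening: 0.0004
```

Emit:
{"method": "send_rows", "body": {"rows": [{"claw": 0,"dx": 0,"dy": 0,"dz": -0.1,"ax": 0,"ay": 0,"az": 0},{"claw": 0,"dx": 0,"dy": 0,"dz": -0.05,"ax": 0,"ay": 0,"az": 0},{"claw": 0,"dx": 0,"dy": 0,"dz": 0,"ax": 0,"ay": 0,"az": 0},{"claw": 0,"dx": 0,"dy": 0,"dz": 0,"ax": 0,"ay": 0,"az": 0},{"claw": 0,"dx": 0,"dy": 0,"dz": 0,"ax": 0,"ay": 0,"az": 0},{"claw": 0,"dx": 0,"dy": 0,"dz": 0,"ax": 0,"ay": 0,"az": 0},{"claw": 0,"dx": 0,"dy": 0,"dz": 0,"ax": 0,"ay": 0,"az": 0},{"claw": 0,"dx": 0,"dy": 0,"dz": 0,"ax": 0,"ay": 0,"az": 0}]}}

```text
time: 12.3
position: [0.5185, -0.2005, 0.065]
tcp_rot: [0.999, 0.045, 0.0, 0.0]
force: [-3.9, 1.1, 8.8]
opening: 0.0004
```

```bash
python3 - <<'E'
from h import *
f=[]
for i in range(8):
    p,_=env.snapshot('side'); o=env.observe(); f.append(o['force'])
print(np.mean(f,0),o['position'],o['time']); cv2.imwrite('pics/c3.png',cv2.resize(np.ascontiguousarray(p[215:300,320:430]),None,fx=5,fy=5,interpolation=cv2.INTER_CUBIC))
E
```

```text
[-3.68076739  0.57968779  8.5446667 ] [ 0.51853444 -0.20054244  0.06501957] 12.7
```

View pics/c3.png

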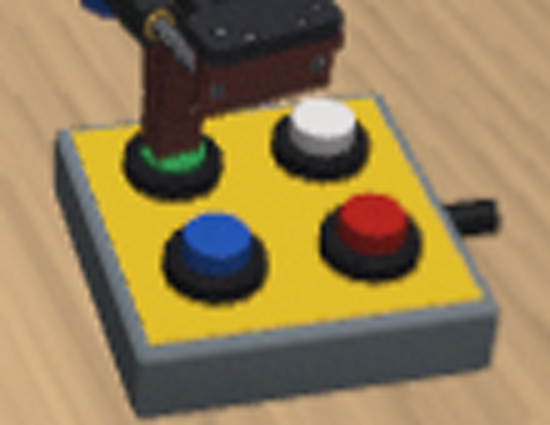

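The green button sits nearly flush under the fingertips at (175,155). 8.5 N is above the 6 N spring, and the tool stopped at 65.0 mm, so the button is at its end stop. I'll release it and draw back.

Emit:
{"method": "send_rows", "body": {"rows": [{"claw": 0,"dx": 0,"dy": 0,"dz": 0.4,"ax": 0,"ay": 0,"az": 0},{"claw": 0,"dx": 0,"dy": 0,"dz": 1,"ax": 0,"ay": 0,"az": 0},{"claw": 0,"dx": 0,"dy": 0,"dz": 3,"ax": 0,"ay": 0,"az": 0},{"claw": 0,"dx": 0,"dy": 0,"dz": 4,"ax": 0,"ay": 0,"az": 0},{"claw": 0,"dx": 0,"dy": 0,"dz": 4,"ax": 0,"ay": 0,"az": 0},{"claw": 0,"dx": -1,"dy": -4,"dz": 4,"ax": 0,"ay": 0,"az": 0},{"claw": 0,"dx": -1,"dy": -4.5,"dz": 0,"ax": 0,"ay": 0,"az": 0},{"claw": 0,"dx": -1,"dy": -4.5,"dz": 0,"ax": 0,"ay": 0,"az": 0}]}}

```text
time: 13.5
position: [0.4901, -0.3264, 0.2248]
tcp_rot: [0.999, 0.046, 0.001, 0.001]
force: [-0.2, -0.1, -1.1]
opening: 0.0006
```

Emit:
{"method": "send_rows", "body": {"rows": [{"claw": 0,"dx": -2,"dy": -4,"dz": 0,"ax": 0,"ay": 0,"az": 0},{"claw": 0,"dx": -2,"dy": -4,"dz": 0,"ax": 0,"ay": 0,"az": 0},{"claw": 0,"dx": -2,"dy": -4,"dz": 0,"ax": 0,"ay": 0,"az": 0},{"claw": 0,"dx": -2,"dy": -4,"dz": 0,"ax": 0,"ay": 0,"az": 0},{"claw": 0,"dx": -2,"dy": -4,"dz": 0,"ax": 0,"ay": 0,"az": 0},{"claw": 0,"dx": 0,"dy": 0,"dz": 0,"ax": 0,"ay": 0,"az": 0},{"claw": 0,"dx": 0,"dy": 0,"dz": 0,"ax": 0,"ay": 0,"az": 0},{"claw": 0,"dx": 0,"dy": 0,"dz": 0,"ax": 0,"ay": 0,"az": 0}]}}

```text
time: 14.3
position: [0.3904, -0.5244, 0.2227]
tcp_rot: [0.999, 0.046, 0.0, -0.0]
force: [0.6, -0.1, -0.0]
opening: 0.0002
```

```bash
python3 - <<'E'
from h import *
o=env.observe();print(o['position'],o['force'],o['time'])
p,_=snap('side','s3'); q,_=snap('top','t3')
a=cv2.resize(p[120:300,240:440],None,fx=2.4,fy=2.4,interpolation=cv2.INTER_CUBIC); b=cv2.resize(q[120:230,230:300],(275,432),interpolation=cv2.INTER_CUBIC)
cv2.imwrite('pics/c4.png',np.hstack([a,b]))
E
```

```text
[ 0.3904101  -0.52442462  0.22271793] [ 0.62498185 -0.1223639  -0.00590693] 14.3
```

View pics/c4.png

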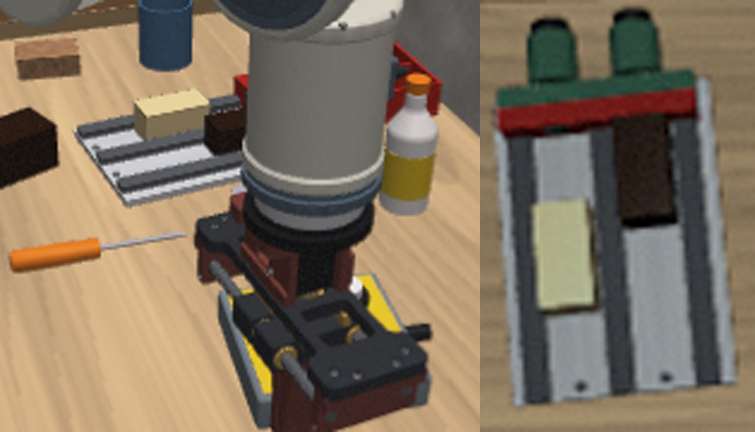

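```bash
python3 - <<'E'
from h import *
a=[np.load(f'pics/{f}_d.npy') for f in('top0','t3')]
for l,(u,v) in dict(green=(383,191),blue=(406,194),red=(408,172),white=(385,169)).items(): print(l,[round(float(np.median(x[v-2:v+3,u-2:u+3])),4) for x in a])
i=[cv2.imread(f'pics/{f}.png') for f in('top0','t3')]
print('tin diff',cv2.absdiff(*i)[170:190,310:330].max(),'pale',cv2.absdiff(*i)[170:202,242:260].mean(),'station',cv2.absdiff(*i)[155:212,365:423].mean())
env.finish_job()
E
```

```text
green [1.3651, 1.3651]
blue [1.361, 1.3632]
red [1.3745, 1.3757]
white [1.3759, 1.3771]
tin diff 8 pale 1.791087962962963 station 1.8610606977213149
the job is handed in; nothing more can be done
```

The job is handed in at about 14.4 s of the 48 s allowed. The dark rail is against the red stop, and the green button was pressed fully in and let go.

- **Rail:** I pushed the smaller dark block in the right lane 75.7 mm, sliding it all the way. It stalled at the stop at about 9 N. The last top view shows it touching the stop. An earlier check had it square to the lane to about 0.7° and its front end at the stop face to within about 1 mm.
- **Green button:** I pressed to the end stop with 8.5 N, above the 6 N spring. After I let go, its depth in the top view matched the reading from before.
- **Rest of the bench:** The pale rail, the tin and the button box look unchanged between the first and last top views. The depth readings of the other three buttons differ from before by 1–2 mm, which I take to be camera noise.

In the last side view the arm hid the button box, so the check that green came out again rests on the top camera alone.

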